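# Find the heavy side of a scooter wheel and lift it off heavy side down

## Robot

A 6-joint arm with a two-finger parallel gripper is mounted at the origin on a cart in front of the work surface, level with it; the furniture and walls round the work are solid. World frame = base frame: x ahead of the robot, y to its left, z up, the work surface at z = 0. Lengths are in m, angles in rad, forces in N, time in s.
With the tool pointing down it reaches from about 0.325 to 0.9 m from the base axis. Payload 3.5 kg.
Tool frame: the origin (TCP) lies at the very end of the fingers, on their centre line; the grasp point (between the pads) lies 19 mm behind it; z points along the fingers, y is the direction in which the jaws open and shut (so a half turn about z gives the same grasp; the last joint's range is limited). The gripper opens to 85 mm and grips with 20 to 120 N. Pads are 22 mm wide; open, the fingers measure 114 mm over their backs; the gripper's body (76 mm by 85 mm) begins 54 mm behind the grasp point. The pads swing forward as they close: fully open they stand 13 mm farther back than shut.
Start: joints at [1.155, 0.276, -0.026, 1.268, 0, 1.467], TCP at [0.192, 0.595, 0.231] pointing down, gripper open.
Joint ranges: [-3.12, 3.12], [-0.85, 1.88], [-1.08, 1.24], [-1.95, 2.15], [-1.57, 1.53], [-3.14, 3.14]. Speed limits (rad/s): [2.57, 2.57, 3.14, 3.14, 3.14, 3.14].

## Interface

Orientations are given as [roll, pitch, yaw] about the fixed x, y, z axes, in that order (R = Rz(yaw) Ry(pitch) Rx(roll)).
In Python, from rig import arm gives the robot as it stands. The module is installed in compiled form; this text tells all that it offers.
- The arm moves only by the tool arm_command, never from a script. Its argument "deltas" is a list of rows, each an object of numbers: "x", "y", "z": the shift along the tool's x, y, z in units of 500 mm (1.0 is 500 mm); "wx", "wy", "wz": the turn, a rotation vector about the tool's x, y, z in units of 180 degrees (1.0 is 180 degrees); "grip": the closure, from -1 (fully open) to 1 (shut). A call has 1 to 5 rows; each row is the pose to reach, as a shift and turn from the pose commanded when the call began, along the tool's axes at that moment, turning the shorter way round; what a row does not reach only later rows make up. A row lasts 1/10 s, in which the tool goes at most 50 mm and 8.59 degrees, less where a joint would pass 70% of its speed; a pose out of reach is approached as far as the arm can. A call with a number of a shift or a turn outside -1 to 1 is refused whole. A call with a gripper value outside its range is refused whole. The fingers move at their own pace and stop on an object; "grip_force" is the grip in N (left out, the last holds). Time passes only in rows, so rows that repeat a pose let the fingers close. It gives the time, the measured TCP pose, the force and the opening at its end, in the units of the state.
- arm.get_state(): the state, without advancing time (a new reading comes with each control period).
- arm.get_image(name): name is "side" or "top"; returns (picture, depth): 400x640x3 uint8, red, green, blue; 400x640 float32, m along the optical axis (not along the pixel's ray), 0 where there is no reading.
- arm.camera_params(name): a dict with "fx", "fy", "cx", "cy" (pixels), "world_to_cam" (4x4, takes a point from world to camera coordinates). Camera axes: x right, y up, looking along -z (the intrinsics and any distortion apply to the point x, -y, -z); pixel columns grow to the right and rows downward; lengths in m; the calibration is good to about 2 mm. A picture is of the moment at which its call begins. camera_params takes no time and is no camera call.
- arm.job_done(): hands the job in, once; it reports no verdict.
The state is a dict: "t": time; "joint_pos": joint angles; "qvel": joint speeds; "tau": joint torques, N m; "tool_pos": TCP position; "eef_rot": TCP orientation; "wrist_force": force on the tool from outside, world axes, zero at the start; "torque": the same for the moment, N m; "opening": finger opening in m.
Only numpy, scipy, OpenCV 4.12 (cv2) and the standard library are available. Lean on these libraries where they do the work, as an engineer would, in place of code of your own. Each camera call takes 0.05 s, during which the arm holds its last target.

## Task

One side of the black scooter wheel is heavier, which cannot be seen. Take the wheel from its wooden block, lay its shaft in the two V notches of the blue balancing stand, let go and let it swing to rest; then turn it by hand about an eighth of a turn or more away, let go, and let it swing to rest again on its own, so that the heavy side is surely at the bottom. Then pinch the rim at its top and lift the wheel straight up well clear of the stand without turning it, and finish there, still holding it in the air with the heavy side down; leave the other things on the bench alone.

Things in the scene. Friction and masses are not known exactly. Their poses are not given: they have to be found in the camera images.
- wheel_mid (a point): centre of the black scooter wheel (110 mm across, 22 mm wide), in mid-shaft; y axis along the level steel shaft (10 mm thick, 94 mm long, so 36 mm sticks out each side, the first 5 mm in a 15 mm collar), x and z mean nothing. 0.45 kg in all; the wheel turns on the shaft on light ball bearings. Grasp: pinch its flat sides near the top of the rim, 22 mm wide along y, from above
- wheel: the same wheel, origin at its centre, y along the shaft, x to a yellow dot on each side. A lead slug of 60 to 110 g is hidden 40 mm from the axis, at an unknown angle unrelated to the dot. Free in the stand the wheel swings about once a second and rests within 2 to 6 s, slug down to a few degrees (it may also balance with the slug right on top until turned)
- stand_seat (a point): where the wheel's centre lies when the shaft rests in both V notches of the blue stand, 90 mm above the bench; y along the shaft. Fixed stand: base 130 x 100 mm; two uprights 8 mm thick, their middles 34 mm either side of this point along y (60 mm clear between); each V has 45 degree flanks, about 40 mm wide at the mouth, its arms ending 13 mm above this point
- stand: the stand itself; origin under its middle on the bench, y along the shaft's seat, z up
- block: fixed wooden parking block, 120 x 62 x 38 mm, origin under its middle on the bench; the wheel stands upright in its 30 mm wide slot, which runs along x, resting on two wooden rods, its centre 68 mm above the bench
- side_cutters: red-handled side cutters lying on the bench, to be left alone
- hex_key: black hex key lying on the bench, to be left alone
- glue_bottle: yellow glue bottle standing on the bench, to be left alone
- screwdriver_red: red screwdriver on the bench, to be left alone
- shaft: the steel shaft that carries the wheel, origin in the wheel's centre, y along it
- needle_pliers: blue pliers on the bench, to be left alone
- wood_offcut: wood offcut on the bench, to be left alone
There are look-alikes about, which are no part of the job. What is shaped like the shaft but green is not meant.

How it is judged:
By the outcome, as a careful person would: the job done as asked, in the order asked, and still so for the second after the job is handed in, while the arm keeps its last pose, push and grip.
It also fails if it takes over 58 s, if anything falls off the work surface, if the arm or the gripper's body presses on something with over 40 N, if the wrist force passes 120 N, or if a joint passes its speed limit or range.

## Working session

There is one attempt and no reset: what is moved stays moved. The work goes in short steps, Python scripts to look and compute and a tool call to move; the robot and the scene stay as the last step left them, time stands still between calls to the robot, and variables do not carry over. Pictures are saved under pics/ and viewed, and the job is handed in when it is done.

Besides the shell and the picture viewer there is one more tool, called after "Request:" as a command line: name --argument value ..., lists and objects as JSON in quotes. arm_command: Moves the arm, as the interface text tells. Its arguments: {"type":"object","properties":{"deltas":{"type":"array","items":{"type":"object","properties":{"x":{"type":"number","minimum":-1,"maximum":1},"y":{"type":"number","minimum":-1,"maximum":1},"z":{"type":"number","minimum":-1,"maximum":1},"wx":{"type":"number","minimum":-1,"maximum":1},"wy":{"type":"number","minimum":-1,"maximum":1},"wz":{"type":"number","minimum":-1,"maximum":1},"grip":{"type":"number"}}}},"grip_force":{"type":"number"}},"required":["deltas"]}

```bash
mkdir -p pics
cat > h.py <<'E'
from rig import arm
import numpy as np, cv2
def grab(n,tag):
    im,d=arm.get_image(n); cv2.imwrite(f'pics/{tag}.png',cv2.cvtColor(im,cv2.COLOR_RGB2BGR)); np.savez(f'pics/{tag}.npz',im=im,d=d); return im,d
def pts(n,d):
    p=arm.camera_params(n); v,u=np.mgrid[0:d.shape[0],0:d.shape[1]]
    X=(u-p['cx'])/p['fx']*d; Y=(v-p['cy'])/p['fy']*d
    C=np.stack([X,-Y,-d,np.ones_like(d)],-1)
    return (C@np.linalg.inv(p['world_to_cam']).T)[...,:3]
def ray(n,u,v):
    p=arm.camera_params(n); T=np.linalg.inv(p['world_to_cam'])
    r=T[:3,:3]@np.array([(u-p['cx'])/p['fx'],-(v-p['cy'])/p['fy'],-1]); return T[:3,3],r
def onz(n,u,v,z):
    o,r=ray(n,u,v); return o+r*(z-o[2])/r[2]
def proj(n,P):
    p=arm.camera_params(n); c=p['world_to_cam']@np.append(P,1)
    return p['cx']+p['fx']*c[0]/-c[2], p['cy']+p['fy']*-c[1]/-c[2]
E
python3 - <<'E'
from h import *
print(arm.get_state())
for n in('side','top'):
    grab(n,n+'0'); p=arm.camera_params(n); print({k:v for k,v in p.items()}, np.linalg.inv(p['world_to_cam'])[:3,3])
E
```

```text
{'t': 0.0, 'joint_pos': array([ 1.15456892e+00,  2.77133756e-01, -2.78950022e-02,  1.26799359e+00,
        2.05082012e-05,  1.46738235e+00]), 'qvel': array([ 0.0019888 ,  0.00013434, -0.00030901,  0.00161964, -0.00300429,
        0.00063638]), 'tau': array([ 1.45017621e-03, -4.45506728e+01,  2.95204818e+01,  1.64274755e-02,
        7.52603160e-05,  4.14666061e-06]), 'tool_pos': array([0.19203013, 0.59394777, 0.23015257]), 'eef_rot': array([-3.13938064e+00, -2.50189767e-04,  2.82877893e+00]), 'wrist_force': array([0.23862246, 0.04120879, 0.08142114]), 'torque': array([-0.03563963,  0.01307724,  0.00436286]), 'opening': 0.08542602610623587}
{'fx': 514.8242157046442, 'fy': 514.8242157046442, 'cx': 333.0871653225808, 'cy': 204.8259555845119, 'world_to_cam': array([[ 0.95266745, -0.30376364, -0.0123442 , -0.38908367],
       [ 0.20283012,  0.60482364,  0.7700963 , -0.36309364],
       [-0.22646119, -0.73614945,  0.63780821, -0.79307448],
       [ 0.        ,  0.        ,  0.        ,  1.        ]])} [ 0.26471309 -0.4824032   0.78064356]
{'fx': 445.12488225508815, 'fy': 445.12488225508815, 'cx': 315.3136342779496, 'cy': 200.23174377355195, 'world_to_cam': array([[-0.01968127, -0.99975299, -0.01032458,  0.32826758],
       [ 0.98174188, -0.02127878,  0.18902408, -0.48687306],
       [-0.18919709, -0.00641584,  0.98191817, -1.00130751],
       [ 0.        ,  0.        ,  0.        ,  1.        ]])} [0.29499993 0.31140221 1.078622  ]
```

View pics/side0.png

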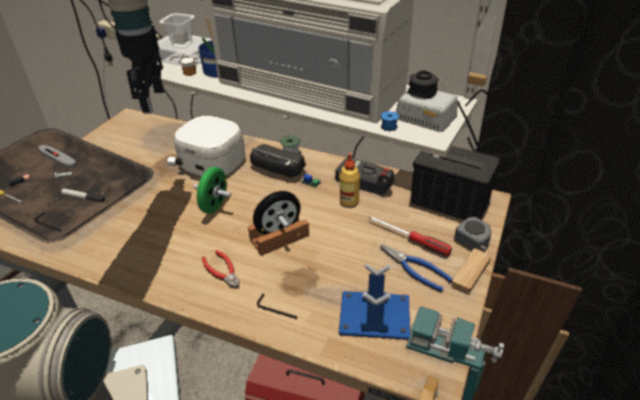

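View pics/top0.png

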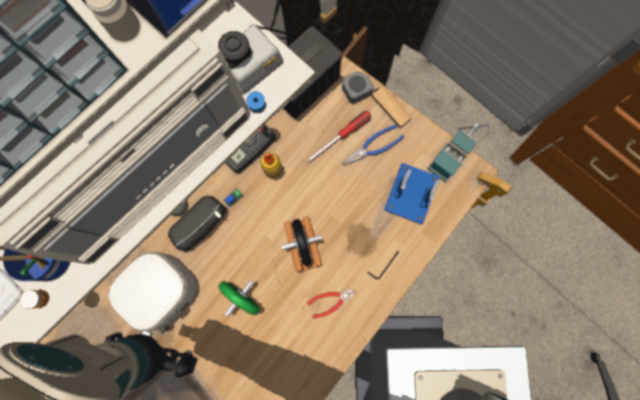

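Candidates for the wheel are the black wheel in the wooden block (side 277,212; top 301,243), the green wheel (side 212,190; top 239,297), and a dark roll or case (side 278,160). The black wheel fits the description. The blue stand is at side (375,300), top (411,193).

Run:
```python
from h import *
a=np.load('pics/side0.npz'); b=np.load('pics/top0.npz')
def up(im,r,c,w,k=5): return cv2.resize(im[r:r+w,c:c+w],None,fx=k,fy=k,interpolation=cv2.INTER_CUBIC)
W=np.hstack([up(a['im'],175,235,80),up(b['im'],203,261,80)])
S=np.hstack([up(a['im'],255,335,80),up(b['im'],150,375,80)])
cv2.imwrite('pics/cropW.png',W[...,::-1]); cv2.imwrite('pics/cropS.png',S[...,::-1])
P=pts('top',b['d']); Q=pts('side',a['d'])
for n,P in(('top',P),('side',Q)):
    u,v=((301,243) if n=='top' else (277,212))
    print(n,P[v-4:v+5:4,u-4:u+5:4].round(3).tolist())
    im=(b if n=='top' else a)['im'].astype(int)
    m=(im[...,2]>im[...,0]+50)&(im[...,2]>im[...,1]+30)
    w=np.zeros_like(m); 
    if n=='top': w[150:235,375:450]=1
    else: w[255:345,330:420]=1
    q=P[m&w]; print(len(q),q.min(0),q.max(0))
    for lo,hi in((-.01,.025),(.05,.12),(.08,.12)):
        k=q[(q[:,2]>lo)&(q[:,2]<hi)]; print(lo,len(k),k.mean(0),cv2.minAreaRect((k[:,:2]*1000).astype(np.float32)))
```

```text
top [[[0.395, 0.359, 0.121], [0.395, 0.35, 0.123], [0.395, 0.342, 0.119]], [[0.387, 0.359, 0.119], [0.386, 0.35, 0.124], [0.386, 0.342, 0.12]], [[0.382, 0.361, 0.079], [0.378, 0.35, 0.122], [0.378, 0.342, 0.12]]]
1793 [0.29499993 0.01468107 0.00320262] [0.62473962 0.31140221 1.078622  ]
-0.01 1751 [0.51280191 0.08476199 0.01071212] ((534.1578369140625, 113.12422943115234), (168.1139678955078, 140.7270050048828), 67.21305084228516)
0.05 5 [0.49929296 0.07906606 0.07152396] ((507.9878845214844, 83.43043518066406), (69.90271759033203, 25.15703582763672), 74.87560272216797)
0.08 2 [0.50523708 0.11905953 0.0986487 ] ((505.237060546875, 119.05952453613281), (2.8399593830108643, 0.0), 101.06922912597656)
side [[[0.387, 0.338, 0.095], [0.395, 0.34, 0.091], [0.404, 0.342, 0.088]], [[0.385, 0.335, 0.087], [0.394, 0.338, 0.082], [0.402, 0.338, 0.08]], [[0.384, 0.334, 0.077], [0.393, 0.335, 0.075], [0.401, 0.333, 0.074]]]
2211 [ 0.26471309 -0.4824032   0.00280902] [0.65201027 0.1938461  0.78064356]
-0.01 2157 [0.5200052  0.07975574 0.01097971] ((545.193115234375, 122.20329284667969), (205.223876953125, 147.05430603027344), 65.166748046875)
0.05 25 [0.50928442 0.04501315 0.06791203] ((506.665771484375, 47.037235260009766), (5.008569717407227, 38.011863708496094), 64.59358215332031)
0.08 1 [0.5227591  0.03662093 0.10199524] ((522.7590942382812, 36.620933532714844), (0.0, 0.0), 0.0)
```

View pics/cropW.png

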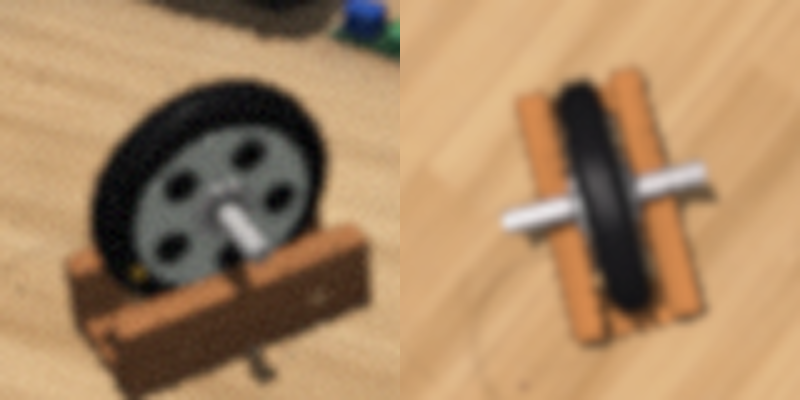

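View pics/cropS.png

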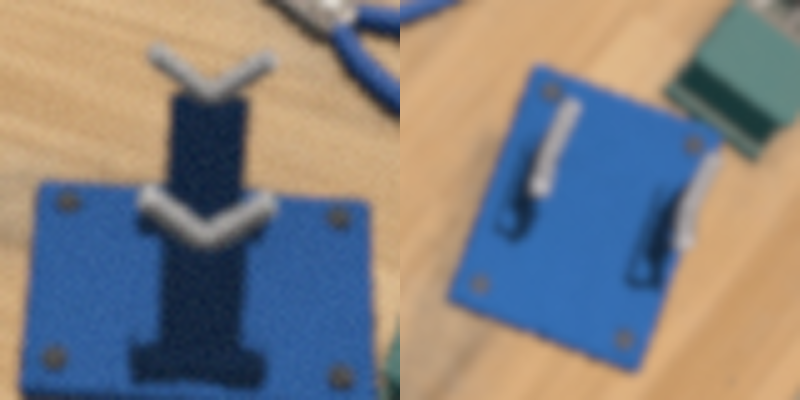

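Run:
```python
from h import *
a=np.load('pics/side0.npz'); b=np.load('pics/top0.npz')
def T(x,y,z,c0,r0): return onz('top',c0+(x-400+.5)/5-.5,r0+(y+.5)/5-.5,z)
def S(x,y,z,c0,r0): return onz('side',c0+(x+.5)/5-.5,r0+(y+.5)/5-.5,z)
f=lambda p:np.round(p*1000,1)
A=T(502,221,.068,261,203);B=T(707,172,.068,261,203)
print('shaft',f(A),f(B),f((A+B)/2),np.linalg.norm(A-B),np.degrees(np.arctan2(*(A-B)[[1,0]])))
t=[T(580,82,.11,261,203),T(633,308,.1,261,203)]
o=[T(525,85,.038,261,203),T(625,68,.038,261,203),T(703,312,.038,261,203),T(585,343,.038,261,203)]
o=np.array(o);print('block',f(o),f(o.mean(0)))
d=(o[2]+o[3]-o[0]-o[1]);print(np.degrees(np.arctan2(d[1],d[0])))
c=np.array([T(*q,.008,375,150) for q in((535,65),(722,128),(638,372),(450,298))]);print('base',f(c),f(c.mean(0)),[np.linalg.norm(c[i]-c[i-1]) for i in range(4)])
for i in range(4): e=c[i]-c[i-1];print(np.degrees(np.arctan2(e[1],e[0])))
v=np.array([T(*q,.103,375,150) for q in((575,100),(540,190),(714,155),(683,245))]);print('V',f(v),f(v.mean(0)))
v=np.array([S(*q,.103,335,255) for q in((155,50),(270,60),(145,192),(270,202))]);print('Vs',f(v),f(v.mean(0)))
v=np.array([S(*q,.083,335,255) for q in((207,96),(207,240))]);print('Vbottom',f(v),f(v.mean(0)))
c=np.array([S(*q,.008,335,255) for q in((42,185),(370,203),(375,388),(22,388))]);print('base s',f(c),f(c.mean(0)))
A=S(262,248,.068,235,175);print('shaft near end',f(A))
for n,dd,(u0,u1,v0,v1) in(('top',b['d'],(375,455,150,230)),('side',a['d'],(330,420,255,345))):
    P=pts(n,dd)[v0:v1,u0:u1].reshape(-1,3)
    k=P[(P[:,2]>.085)&(P[:,2]<.13)]; print(n,len(k),f(k.mean(0)),f(k.min(0)),f(k.max(0)))
    k=P[(P[:,2]>.003)&(P[:,2]<.03)]; print(np.median(k[:,2]))
P=pts('top',b['d'])[203:283,261:341].reshape(-1,3); k=P[P[:,2]>.09]; r=cv2.minAreaRect((k[:,:2]*1000).astype(np.float32));print('wheel top',len(k),r,k.max(0))
```

```text
shaft [383.9 397.9  68. ] [404.2 304.5  68. ] [394.  351.2  68. ] 0.0956644186482942 102.27839453800024
block [[450.4 389.3  38. ]
 [457.6 341.9  38. ]
 [342.5 307.6  38. ]
 [329.4 362.4  38. ]] [395.  350.3  38. ]
-165.45616880314404
base [[591.9 102.2   8. ]
 [557.6  11.8   8. ]
 [437.2  61.1   8. ]
 [475.4 150.1   8. ]] [515.5  81.3   8. ] [np.float64(0.12594107479672934), np.float64(0.09659823023546693), np.float64(0.13012294861904494), np.float64(0.0968557128745904)]
-22.368810912367834
-110.7690479189586
157.75613107747677
66.75281931274644
V [[548.8 103.6 103. ]
 [507.6 121.7 103. ]
 [521.9  42.9 103. ]
 [481.1  59.6 103. ]] [514.8  82.  103. ]
Vs [[509.6 119.6 103. ]
 [547.1 101.9 103. ]
 [483.   58.1 103. ]
 [521.8  40.7 103. ]] [515.4  80.1 103. ]
Vbottom [[526.7 109.7  83. ]
 [502.3  47.2  83. ]] [514.5  78.5  83. ]
base s [[476.6 149.9   8. ]
 [594.4 101.4   8. ]
 [560.5  21.4   8. ]
 [439.3  61.3   8. ]] [517.7  83.5   8. ]
shaft near end [407.7 310.4  68. ]
top 133 [515.5  81.6  95.3] [480.3  37.4  85.7] [549.3 124.5 104.3]
0.009931788858337343
side 266 [515.7  78.2  94.8] [481.2  36.6  85. ] [551.6 123.8 106. ]
0.010870428194745041
wheel top 474 ((366.7130126953125, 343.859619140625), (155.46559143066406, 24.807626724243164), 15.285305976867676) [0.44317374 0.36878643 1.078622  ]
```

Run:
```python
from h import *
b=np.load('pics/top0.npz');a=np.load('pics/side0.npz')
for n,D,(u0,u1,v0,v1) in(('top',b['d'],(261,341,203,283)),('side',a['d'],(235,315,175,255))):
    P=pts(n,D)[v0:v1,u0:u1].reshape(-1,3); 
    for lo,hi in((.085,.13),(.1,.13)):
        k=P[(P[:,2]>lo)&(P[:,2]<hi)]; print(n,len(k),cv2.minAreaRect((k[:,:2]*1000).astype(np.float32)),np.median(k,0).round(4),k.max(0)[2])
im=b['im'].astype(int); m=(im.max(2)<75); m[:, :285]=0;m[:,320:]=0;m[:215]=0;m[270:]=0
P=pts('top',b['d']); k=P[m&(P[...,2]>.08)&(P[...,2]<.13)]; print(len(k),cv2.minAreaRect((k[:,:2]*1000).astype(np.float32)),k.mean(0))
print(cv2.fitLine(k[:,:2].astype(np.float32),cv2.DIST_HUBER,0,.01,.01).ravel())
```

```text
top 466 ((392.68359375, 350.8427429199219), (102.9517822265625, 23.73672866821289), 13.818706512451172) [0.3888 0.3501 0.114 ] 0.126609481382006
top 393 ((392.5028076171875, 350.6669616699219), (89.33908081054688, 22.88550567626953), 13.234659194946289) [0.3909 0.3502 0.1159] 0.126609481382006
side 736 ((395.2764587402344, 347.0814514160156), (102.8106689453125, 22.729904174804688), 11.765512466430664) [0.3928 0.3423 0.1046] 0.1254429021177187
side 455 ((395.1452941894531, 347.05413818359375), (90.05253601074219, 22.729904174804688), 11.765512466430664) [0.393  0.3436 0.1126] 0.1254429021177187
406 ((391.3652648925781, 350.08526611328125), (102.69402313232422, 21.629146575927734), 14.374455451965332) [0.38860242 0.3492544  0.1117669 ]
[0.96753764 0.25272688 0.3886024  0.3492544 ]
```

```bash
cat >> h.py <<'E'
from scipy.spatial.transform import Rotation as R
def plan(pos,rpy_deg,verbose=True):
    s=arm.get_state(); R0=R.from_euler('xyz',s['eef_rot']); R1=R.from_euler('xyz',rpy_deg,degrees=True)
    d=R0.inv().apply(np.array(pos)-s['tool_pos'])/.5; w=(R0.inv()*R1).as_rotvec()/np.pi
    print('t',round(s['t'],2),'pos',s['tool_pos'].round(4),'rpy',np.degrees(s['eef_rot']).round(1),'F',s['wrist_force'].round(1),'open',round(s['opening'],4))
    print('delta',d.round(3),'w',w.round(3))
E
python3 -c "
from h import *
plan([.394,.350,.2],[180,0,193])"
```

```text
t 0.1 pos [0.1921 0.594  0.2303] rpy [-179.9   -0.   162.1] F [-0.5  0.5  0.6] open 0.0854
delta [-0.534 -0.34   0.061] w [-0.001 -0.    -0.172]
```

Request:
arm_command --deltas '[{"x": -0.534,"y": -0.34,"z": 0.06,"wz": -0.172,"grip": -1},{"x": -0.534,"y": -0.34,"z": 0.06,"wz": -0.172,"grip": -1},{"x": -0.534,"y": -0.34,"z": 0.06,"wz": -0.172,"grip": -1},{"x": -0.534,"y": -0.34,"z": 0.06,"wz": -0.172,"grip": -1},{"x": -0.534,"y": -0.34,"z": 0.06,"wz": -0.172,"grip": -1}]'

```text
validation failed for argument at $.de...
```

Request:
arm_command --deltas '[{"x": -0.534,"y": -0.34,"z": 0.06,"wx": 0,"wy": 0,"wz": -0.172,"grip": -1.0},{"x": -0.534,"y": -0.34,"z": 0.06,"wx": 0,"wy": 0,"wz": -0.172,"grip": -1.0},{"x": -0.534,"y": -0.34,"z": 0.06,"wx": 0,"wy": 0,"wz": -0.172,"grip": -1.0},{"x": -0.534,"y": -0.34,"z": 0.06,"wx": 0,"wy": 0,"wz": -0.172,"grip": -1.0},{"x": -0.534,"y": -0.34,"z": 0.06,"wx": 0,"wy": 0,"wz": -0.172,"grip": -1.0}]'

```text
t: 0.6
tool_pos: [0.3476, 0.406, 0.2077]
eef_rot: [-3.141, -0.0, -2.912]
wrist_force: [0.0, 0.9, -0.5]
opening: 0.0852
```

```bash
python3 -c "
from h import *
plan([.394,.350,.2],[180,0,193])"
```

```text
t 0.6 pos [0.3476 0.406  0.2077] rpy [-180.    -0.  -166.8] F [ 0.   0.9 -0.5] open 0.0852
delta [-0.065 -0.13   0.015] w [-0.    -0.     0.001]
```

Request:
arm_command --deltas '[{"x": -0.06,"y": -0.12,"z": 0.015,"wx": 0,"wy": 0,"wz": 0,"grip": -1.0},{"x": -0.06,"y": -0.12,"z": 0.015,"wx": 0,"wy": 0,"wz": 0,"grip": -1.0},{"x": -0.06,"y": -0.12,"z": 0.015,"wx": 0,"wy": 0,"wz": 0,"grip": -1.0}]'

```text
t: 0.9
tool_pos: [0.3908, 0.3537, 0.1999]
eef_rot: [-3.141, -0.001, -2.918]
wrist_force: [-0.3, 0.3, 0.8]
opening: 0.085
```

```bash
python3 -c "
from h import *
grab('top','top1');grab('side','side1')
plan([.394,.350,.15],[180,0,193])
def up(im,r,c,w,k=5): return cv2.resize(im[r:r+w,c:c+w],None,fx=k,fy=k,interpolation=cv2.INTER_CUBIC)
a=np.load('pics/side1.npz')['im'];b=np.load('pics/top1.npz')['im']
cv2.imwrite('pics/c1.png',np.hstack([up(a,165,235,80),up(b,203,261,80)])[...,::-1])"
```

```text
t 1.0 pos [0.3896 0.3559 0.2005] rpy [ 1.80e+02 -1.00e-01 -1.67e+02] F [ 0.4 -0.  -0.4] open 0.0854
delta [-0.006 -0.013  0.101] w [ 0. -0. -0.]
```

View pics/c1.png

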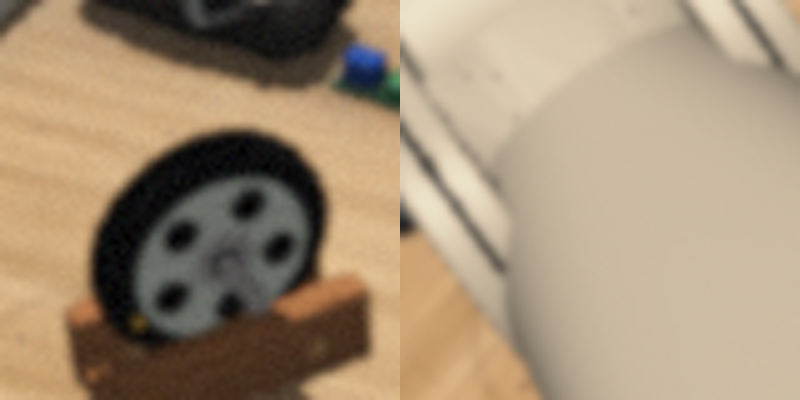

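Request:
arm_command --deltas '[{"x": -0.006,"y": -0.013,"z": 0.06,"wx": 0,"wy": 0,"wz": 0,"grip": -1.0},{"x": -0.006,"y": -0.013,"z": 0.12,"wx": 0,"wy": 0,"wz": 0,"grip": -1.0},{"x": -0.006,"y": -0.013,"z": 0.18,"wx": 0,"wy": 0,"wz": 0,"grip": -1.0},{"x": -0.006,"y": -0.013,"z": 0.217,"wx": 0,"wy": 0,"wz": 0,"grip": -1.0},{"x": -0.006,"y": -0.013,"z": 0.217,"wx": 0,"wy": 0,"wz": 0,"grip": -1.0}]'

```text
t: 1.5
tool_pos: [0.3908, 0.3499, 0.0894]
eef_rot: [-3.139, -0.006, -2.912]
wrist_force: [-0.4, 0.1, 0.2]
opening: 0.0855
```

```bash
python3 -c "
from h import *
grab('side','side2')
plan([.394,.350,.092],[180,0,193])
def up(im,r,c,w,k=5): return cv2.resize(im[r:r+w,c:c+w],None,fx=k,fy=k,interpolation=cv2.INTER_CUBIC)
a=np.load('pics/side2.npz')['im']
cv2.imwrite('pics/c2.png',up(a,135,215,110)[...,::-1])"
```

```text
t 1.55 pos [0.3922 0.3507 0.0912] rpy [-179.9   -0.2 -166.8] F [0.3 0.6 0.3] open 0.0856
delta [-0.003 -0.002 -0.002] w [-0.    -0.001  0.001]
```

View pics/c2.png

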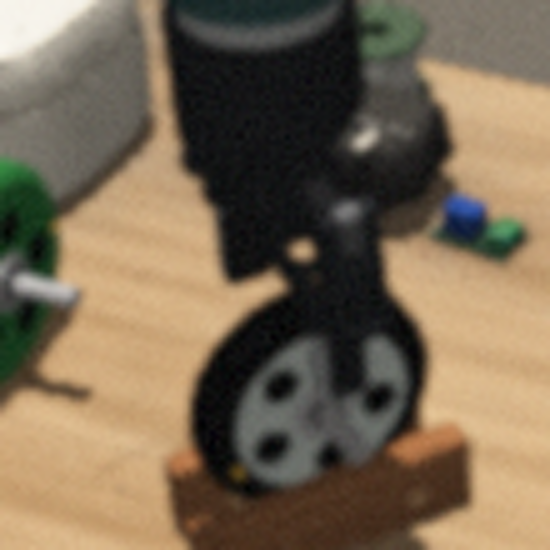

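Request:
arm_command --deltas '[{"x": 0,"y": 0,"z": 0,"wx": 0,"wy": 0,"wz": 0,"grip": 1.0},{"x": 0,"y": 0,"z": 0,"wx": 0,"wy": 0,"wz": 0,"grip": 1.0},{"x": 0,"y": 0,"z": 0,"wx": 0,"wy": 0,"wz": 0,"grip": 1.0},{"x": 0,"y": 0,"z": 0,"wx": 0,"wy": 0,"wz": 0,"grip": 1.0},{"x": 0,"y": 0,"z": 0,"wx": 0,"wy": 0,"wz": 0,"grip": 1.0}]' --grip_force 50

```text
t: 2.05
tool_pos: [0.3948, 0.3507, 0.0933]
eef_rot: [3.141, 0.001, -2.914]
wrist_force: [0.1, -0.2, 3.1]
opening: 0.021
```

Request:
arm_command --deltas '[{"x": 0,"y": 0,"z": 0,"wx": 0,"wy": 0,"wz": 0,"grip": 1.0},{"x": 0,"y": 0,"z": 0,"wx": 0,"wy": 0,"wz": 0,"grip": 1.0},{"x": 0,"y": 0,"z": 0,"wx": 0,"wy": 0,"wz": 0,"grip": 1.0}]' --grip_force 50

```text
t: 2.35
tool_pos: [0.3948, 0.3507, 0.0933]
eef_rot: [3.141, 0.001, -2.914]
wrist_force: [-0.9, -1.1, 5.5]
opening: 0.0213
```

Request:
arm_command --deltas '[{"x": 0,"y": 0,"z": -0.05,"wx": 0,"wy": 0,"wz": 0,"grip": 1.0},{"x": 0,"y": 0,"z": -0.13,"wx": 0,"wy": 0,"wz": 0,"grip": 1.0},{"x": 0,"y": 0,"z": -0.21,"wx": 0,"wy": 0,"wz": 0,"grip": 1.0},{"x": 0,"y": 0,"z": -0.28,"wx": 0,"wy": 0,"wz": 0,"grip": 1.0},{"x": 0,"y": 0,"z": -0.28,"wx": 0,"wy": 0,"wz": 0,"grip": 1.0}]'

```text
t: 2.85
tool_pos: [0.3969, 0.3522, 0.2369]
eef_rot: [3.138, 0.008, -2.914]
wrist_force: [1.0, 0.6, -4.2]
opening: 0.0213
```

```bash
python3 -c "
from h import *
grab('side','side3')
plan([.515,.081,.23],[180,0,157.2])
a=np.load('pics/side3.npz')['im']
cv2.imwrite('pics/c3.png',cv2.resize(a[100:240,190:350],None,fx=4,fy=4)[...,::-1])"
```

```text
t 2.9 pos [0.3955 0.3512 0.2338] rpy [ 179.9    0.2 -167. ] F [ 0.4 -0.8 -5.1] open 0.0213
delta [-0.111 -0.58   0.007] w [0.001 0.001 0.199]
```

View pics/c3.png

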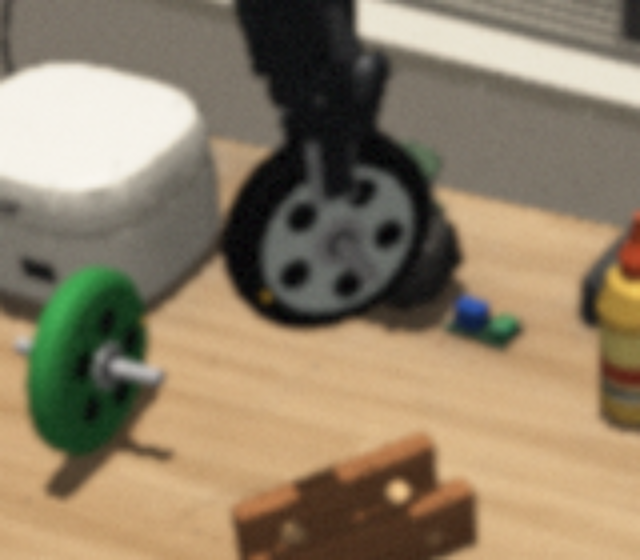

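Request:
arm_command --deltas '[{"x": -0.011,"y": -0.058,"z": 0,"wx": 0,"wy": 0,"wz": 0.02,"grip": 1.0},{"x": -0.026,"y": -0.14,"z": 0,"wx": 0,"wy": 0,"wz": 0.05,"grip": 1.0},{"x": -0.043,"y": -0.23,"z": 0,"wx": 0,"wy": 0,"wz": 0.08,"grip": 1.0},{"x": -0.06,"y": -0.32,"z": 0,"wx": 0,"wy": 0,"wz": 0.11,"grip": 1.0},{"x": -0.078,"y": -0.41,"z": 0,"wx": 0,"wy": 0,"wz": 0.14,"grip": 1.0}]'

```text
t: 3.4
tool_pos: [0.4764, 0.1574, 0.2285]
eef_rot: [-3.139, -0.006, 2.926]
wrist_force: [0.6, -0.4, -4.1]
opening: 0.0212
```

Request:
arm_command --deltas '[{"x": -0.033,"y": -0.07,"z": 0,"wx": 0,"wy": 0,"wz": 0.03,"grip": 1.0},{"x": -0.05,"y": -0.12,"z": 0,"wx": 0,"wy": 0,"wz": 0.05,"grip": 1.0},{"x": -0.05,"y": -0.12,"z": 0,"wx": 0,"wy": 0,"wz": 0.059,"grip": 1.0}]'

```text
t: 3.7
tool_pos: [0.4884, 0.0923, 0.2286]
eef_rot: [-3.137, -0.005, 2.737]
wrist_force: [-1.0, 0.6, -4.8]
opening: 0.0211
```

```bash
python3 -c "
from h import *
plan([.515,.081,.2],[180,0,157.2])"
```

```text
t 3.7 pos [0.4884 0.0923 0.2286] rpy [-179.8   -0.3  156.8] F [-1.   0.6 -4.8] open 0.0211
delta [-0.058  0.     0.057] w [-0.001 -0.002 -0.002]
```

Request:
arm_command --deltas '[{"x": -0.03,"y": 0,"z": 0.02,"wx": 0,"wy": 0,"wz": -0.002,"grip": 1.0},{"x": -0.058,"y": 0,"z": 0.06,"wx": 0,"wy": 0,"wz": -0.002,"grip": 1.0},{"x": -0.058,"y": 0,"z": 0.1,"wx": 0,"wy": 0,"wz": -0.002,"grip": 1.0},{"x": -0.058,"y": 0,"z": 0.1,"wx": 0,"wy": 0,"wz": -0.002,"grip": 1.0}]'

```text
t: 4.1
tool_pos: [0.5135, 0.0847, 0.1768]
eef_rot: [-3.138, -0.009, 2.752]
wrist_force: [-1.7, -0.1, -5.6]
opening: 0.0214
```

```bash
python3 -c "
from h import *
grab('side','side4');b,d=grab('top','top4')
plan([.515,.081,.115],[180,0,157.2])
a=np.load('pics/side4.npz')['im']
cv2.imwrite('pics/c4.png',np.hstack([cv2.resize(x,None,fx=4,fy=4) for x in (a[230:350,325:425],b[140:260,360:460])])[...,::-1])"
```

```text
t 4.2 pos [0.5156 0.0849 0.1803] rpy [-179.9   -0.2  157.7] F [-0.   0.7 -3.4] open 0.0211
delta [-0.002 -0.007  0.131] w [-0.001 -0.001  0.003]
```

View pics/c4.png

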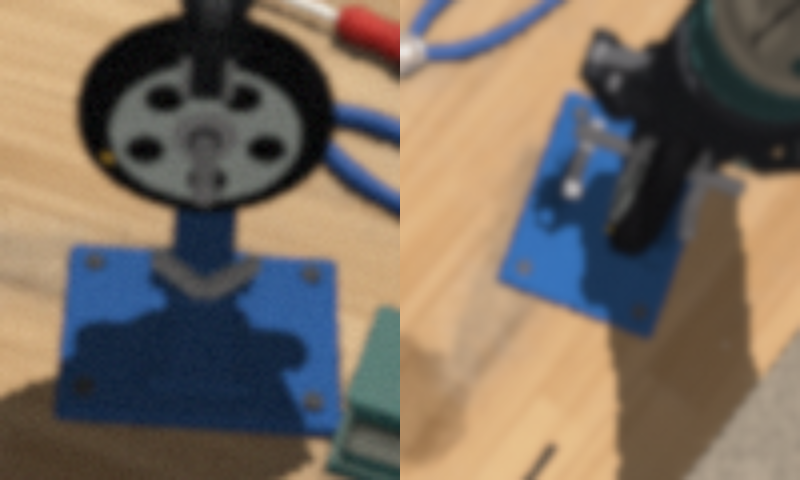

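Request:
arm_command --deltas '[{"x": -0.001,"y": -0.007,"z": 0.04,"wx": 0,"wy": 0,"wz": 0.002,"grip": 1.0},{"x": -0.001,"y": -0.007,"z": 0.08,"wx": 0,"wy": 0,"wz": 0.002,"grip": 1.0},{"x": -0.001,"y": -0.007,"z": 0.11,"wx": 0,"wy": 0,"wz": 0.002,"grip": 1.0},{"x": -0.001,"y": -0.007,"z": 0.12,"wx": 0,"wy": 0,"wz": 0.002,"grip": 1.0},{"x": -0.001,"y": -0.007,"z": 0.125,"wx": 0,"wy": 0,"wz": 0.002,"grip": 1.0}]'

```text
t: 4.7
tool_pos: [0.5163, 0.0812, 0.12]
eef_rot: [3.141, 0.0, 2.745]
wrist_force: [0.3, 0.9, -3.8]
opening: 0.0215
```

```bash
python3 -c "
from h import *
a,_=grab('side','side5')
plan([.515,.081,.115],[180,0,157.2])
cv2.imwrite('pics/c5.png',cv2.resize(a[200:350,305:455],None,fx=4,fy=4)[...,::-1])"
```

```text
t 4.75 pos [0.5166 0.0812 0.1202] rpy [180.    0.  157.3] F [ 0.  -0.2 -4.8] open 0.0211
delta [ 0.003 -0.002  0.01 ] w [0. 0. 0.]
```

View pics/c5.png

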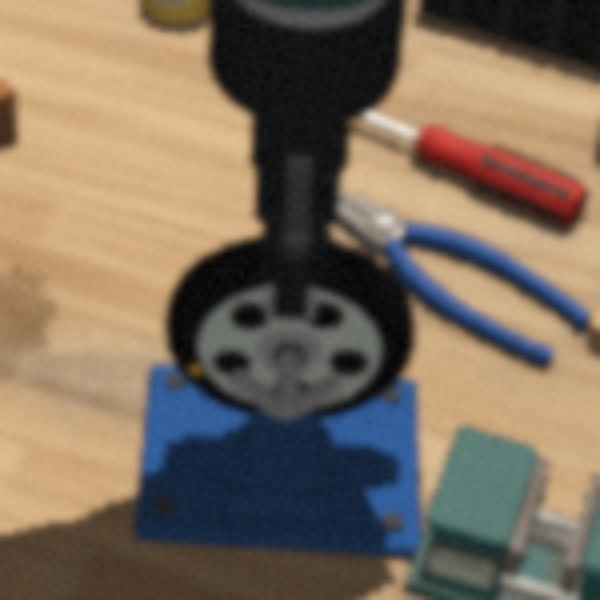

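Request:
arm_command --deltas '[{"x": 0.001,"y": 0,"z": 0.004,"wx": 0,"wy": 0,"wz": 0,"grip": 1.0},{"x": 0.001,"y": 0,"z": 0.006,"wx": 0,"wy": 0,"wz": 0,"grip": 1.0},{"x": 0.001,"y": 0,"z": 0.006,"wx": 0,"wy": 0,"wz": 0,"grip": 1.0}]'

```text
t: 5.05
tool_pos: [0.5161, 0.0811, 0.1173]
eef_rot: [3.141, 0.001, 2.744]
wrist_force: [-0.6, 0.3, -4.6]
opening: 0.0213
```

Request:
arm_command --deltas '[{"x": 0,"y": 0,"z": 0.002,"wx": 0,"wy": 0,"wz": 0,"grip": 1.0},{"x": 0,"y": 0,"z": 0.004,"wx": 0,"wy": 0,"wz": 0,"grip": 1.0},{"x": 0,"y": 0,"z": 0.004,"wx": 0,"wy": 0,"wz": 0,"grip": 1.0}]'

```text
t: 5.35
tool_pos: [0.5156, 0.0814, 0.1153]
eef_rot: [3.141, -0.0, 2.744]
wrist_force: [-1.8, 0.9, -0.3]
opening: 0.0213
```

Request:
arm_command --deltas '[{"x": 0,"y": 0,"z": 0,"wx": 0,"wy": 0,"wz": 0,"grip": -0.4},{"x": 0,"y": 0,"z": 0,"wx": 0,"wy": 0,"wz": 0,"grip": -0.4},{"x": 0,"y": 0,"z": 0,"wx": 0,"wy": 0,"wz": 0,"grip": -0.4},{"x": 0,"y": 0,"z": -0.06,"wx": 0,"wy": 0,"wz": 0,"grip": -0.4},{"x": 0,"y": 0,"z": -0.14,"wx": 0,"wy": 0,"wz": 0,"grip": -0.4}]'

```text
t: 5.85
tool_pos: [0.5137, 0.0809, 0.1834]
eef_rot: [-3.139, -0.005, 2.744]
wrist_force: [0.4, -0.1, 0.1]
opening: 0.0601
```

```bash
cat >> h.py <<'E'
def dots(n,im=None,box=None):
    # yellow dot pixels on wheel
    if im is None: im,_=arm.get_image(n)
    h=cv2.cvtColor(im,cv2.COLOR_RGB2HSV); m=(h[...,0]>18)&(h[...,0]<32)&(h[...,1]>150)&(h[...,2]>70)
    k=np.zeros_like(m); r0,r1,c0,c1=box; k[r0:r1,c0:c1]=1; m&=k
    v,u=np.nonzero(m); return (u.mean().round(1),v.mean().round(1),len(u)) if len(u) else None
E
python3 -c "
from h import *
a,_=grab('side','side6')
plan([.515,.081,.115],[180,0,157.2])
print(dots('side',a,(255,310,340,415)))
cv2.imwrite('pics/c6.png',cv2.resize(a[200:350,305:455],None,fx=4,fy=4)[...,::-1])"
```

```text
t 5.9 pos [0.5194 0.0811 0.1922] rpy [179.8   0.5 157.2] F [ 2.2 -0.   4.4] open 0.0598
delta [ 0.009 -0.004  0.154] w [0.001 0.003 0.   ]
(np.float64(401.0), np.float64(285.0), 9)
```

View pics/c6.png

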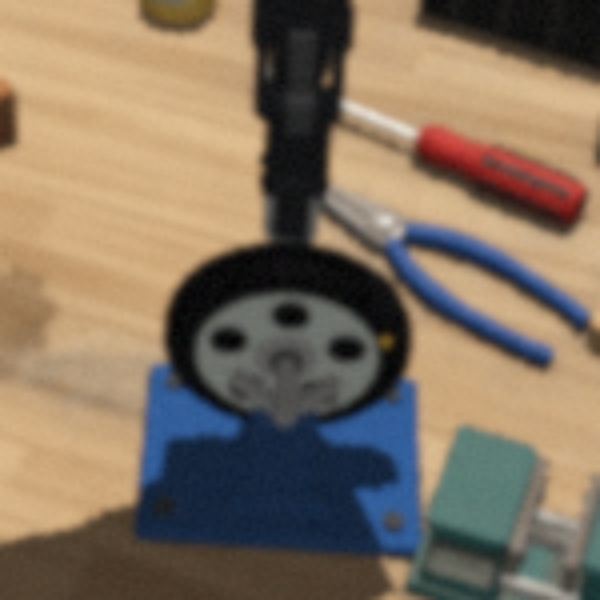

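```bash
cat >> h.py <<'E'
C=np.array([.5152,.081,.090]); AX=np.deg2rad(67.2); YV=np.array([np.cos(AX),np.sin(AX),0]); XV=np.array([np.sin(AX),-np.cos(AX),0])
def ang(u,v,c=C):
    o,r=ray('side',u,v); p0=c-YV*.011; q=o+r*((p0-o)@YV)/(r@YV)-p0
    return np.degrees(np.arctan2(q[2],q@XV)).round(1),(np.linalg.norm(q)*1000).round(1)
E
python3 -c "
from h import *
for i in range(80):
    d=dots('side',None,(250,320,335,418))
    if i%4==0: print(round(arm.get_state()['t'],2),d and (d[2],ang(*d[:2])))
"
```

```text
5.95 (8, (np.float64(21.3), np.float64(44.9)))
6.15 (4, (np.float64(87.7), np.float64(45.0)))
6.35 (5, (np.float64(117.0), np.float64(45.0)))
6.55 (5, (np.float64(77.4), np.float64(45.7)))
6.75 (5, (np.float64(59.5), np.float64(45.0)))
6.95 (6, (np.float64(83.3), np.float64(44.8)))
7.15 (3, (np.float64(92.0), np.float64(45.2)))
7.35 (5, (np.float64(79.4), np.float64(45.3)))
7.55 (4, (np.float64(76.8), np.float64(45.4)))
7.75 (5, (np.float64(80.8), np.float64(45.5)))
7.95 (6, (np.float64(81.2), np.float64(45.2)))
8.15 (5, (np.float64(80.8), np.float64(45.5)))
8.35 (6, (np.float64(81.2), np.float64(45.2)))
8.55 (6, (np.float64(81.2), np.float64(45.2)))
8.75 (6, (np.float64(81.2), np.float64(45.2)))
8.95 (6, (np.float64(81.2), np.float64(45.2)))
9.15 (6, (np.float64(81.2), np.float64(45.2)))
9.35 (5, (np.float64(81.5), np.float64(44.8)))
9.55 (6, (np.float64(81.2), np.float64(45.2)))
9.75 (6, (np.float64(81.2), np.float64(45.2)))
```

```bash
python3 -c "
from h import *
print(arm.get_state()['joint_pos'].round(2))
plan([.5156,.0812,.1158],[180,0,157.2])"
```

```text
[ 0.03  0.12 -0.31  1.13  0.    0.43]
t 9.9 pos [0.5157 0.0811 0.1848] rpy [180.   -0.  157.2] F [ 0.5 -0.3  0.2] open 0.0601
delta [0.    0.    0.138] w [ 0. -0.  0.]
```

Request:
arm_command --deltas '[{"x": 0,"y": 0,"z": 0.08,"wx": 0,"wy": 0,"wz": 0,"grip": -0.4},{"x": 0,"y": 0,"z": 0.138,"wx": 0,"wy": 0,"wz": 0,"grip": -0.4},{"x": 0,"y": 0,"z": 0.138,"wx": 0,"wy": 0,"wz": 0,"grip": 1.0},{"x": 0,"y": 0,"z": 0.138,"wx": 0,"wy": 0,"wz": 0,"grip": 1.0},{"x": 0,"y": 0,"z": 0.138,"wx": 0,"wy": 0,"wz": 0,"grip": 1.0}]' --grip_force 30

```text
t: 10.4
tool_pos: [0.5168, 0.0812, 0.1174]
eef_rot: [3.141, 0.002, 2.744]
wrist_force: [-1.1, -0.5, -2.4]
opening: 0.0211
```

Request:
arm_command --deltas '[{"x": 0,"y": 0,"z": 0,"wx": 0,"wy": 0,"wz": 0,"grip": 1.0},{"x": 0,"y": 0,"z": 0,"wx": 0,"wy": 0,"wz": 0,"grip": 1.0}]'

```text
t: 10.6
tool_pos: [0.5168, 0.0812, 0.1173]
eef_rot: [3.14, 0.002, 2.744]
wrist_force: [-0.7, -0.6, 1.7]
opening: 0.0215
```

```bash
python3 -c "
from h import *
plan([.5156,.0812,.1155],[180,0,157.2])
r=.0253
for a in (7,14,21,28,35,42,49,56):
    t=np.radians(a); print(a,'x',round(r*np.sin(t)/.5,4),'z',round(r*(1-np.cos(t))/.5,4),'wy',round(-a/180,4))
"
```

```text
t 10.6 pos [0.5168 0.0812 0.1173] rpy [1.799e+02 1.000e-01 1.572e+02] F [-0.7 -0.6  1.7] open 0.0215
delta [ 0.002 -0.001  0.004] w [0.    0.001 0.   ]
7 x 0.0062 z 0.0004 wy -0.0389
14 x 0.0122 z 0.0015 wy -0.0778
21 x 0.0181 z 0.0034 wy -0.1167
28 x 0.0238 z 0.0059 wy -0.1556
35 x 0.029 z 0.0092 wy -0.1944
42 x 0.0339 z 0.013 wy -0.2333
49 x 0.0382 z 0.0174 wy -0.2722
56 x 0.0419 z 0.0223 wy -0.3111
```

Request:
arm_command --deltas '[{"x": 0.0065,"y": 0,"z": 0.0004,"wx": 0,"wy": -0.039,"wz": 0,"grip": 1.0},{"x": 0.013,"y": 0,"z": 0.0016,"wx": 0,"wy": -0.078,"wz": 0,"grip": 1.0},{"x": 0.0194,"y": 0,"z": 0.0036,"wx": 0,"wy": -0.117,"wz": 0,"grip": 1.0},{"x": 0.0254,"y": 0,"z": 0.0063,"wx": 0,"wy": -0.156,"wz": 0,"grip": 1.0},{"x": 0.031,"y": 0,"z": 0.0098,"wx": 0,"wy": -0.194,"wz": 0,"grip": 1.0}]'

```text
t: 11.1
tool_pos: [0.5039, 0.0867, 0.1147]
eef_rot: [3.138, 0.621, 2.74]
wrist_force: [6.2, -1.1, -2.7]
opening: 0.0214
```

```bash
python3 -c "
from h import *
a,_=grab('side','side7')
s=arm.get_state();Rm=R.from_euler('xyz',s['eef_rot']).as_matrix();print(s['tool_pos']+.027*Rm[:,2],Rm[:,2],s['wrist_force'].round(1),s['joint_pos'].round(2))
d=dots('side',a,(245,320,330,418));print(d,d and ang(*d[:2]))
cv2.imwrite('pics/c7.png',cv2.resize(a[200:350,305:455],None,fx=4,fy=4)[...,::-1])"
```

```text
[0.5127769  0.08095767 0.08811637] [ 0.53425348 -0.22369372 -0.81518976] [ 3.6 -3.5 -0.2] [ 0.24 -0.06 -0.86  0.26 -0.35  0.55]
None None
```

View pics/c7.png

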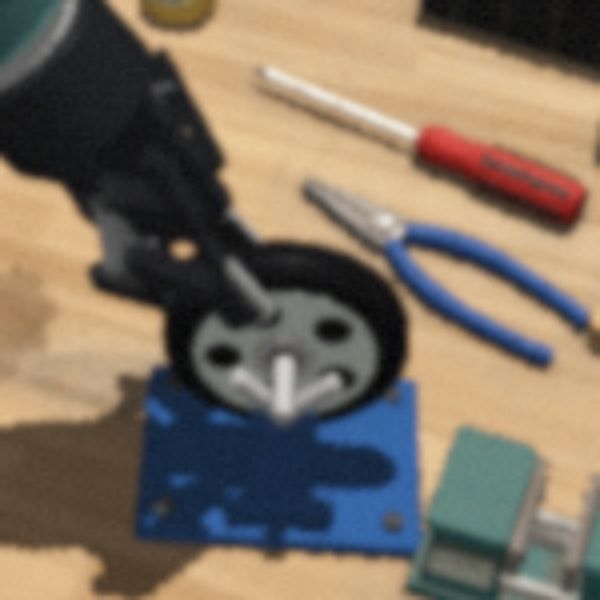

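Request:
arm_command --deltas '[{"x": -0.0075,"y": 0,"z": 0.0005,"wx": 0,"wy": 0.0444,"wz": 0,"grip": 1.0},{"x": -0.0149,"y": 0,"z": 0.0021,"wx": 0,"wy": 0.0889,"wz": 0,"grip": 1.0},{"x": -0.022,"y": 0,"z": 0.0047,"wx": 0,"wy": 0.1333,"wz": 0,"grip": 1.0},{"x": -0.0286,"y": 0,"z": 0.0082,"wx": 0,"wy": 0.1778,"wz": 0,"grip": 1.0},{"x": -0.0347,"y": 0,"z": 0.0126,"wx": 0,"wy": 0.2222,"wz": 0,"grip": 1.0}]'

```text
t: 11.65
tool_pos: [0.5137, 0.0803, 0.1181]
eef_rot: [-3.14, -0.103, 2.743]
wrist_force: [-10.2, -0.6, 4.5]
opening: 0.0215
```

Request:
arm_command --deltas '[{"x": -0.0075,"y": 0,"z": 0.0005,"wx": 0,"wy": 0.0444,"wz": 0,"grip": 1.0},{"x": -0.0149,"y": 0,"z": 0.0021,"wx": 0,"wy": 0.0889,"wz": 0,"grip": 1.0}]'

```text
t: 11.85
tool_pos: [0.5213, 0.0772, 0.1171]
eef_rot: [-3.139, -0.382, 2.742]
wrist_force: [-9.2, -0.7, 4.8]
opening: 0.0213
```

```bash
python3 -c "
from h import *
a,_=grab('side','side8')
s=arm.get_state();Rm=R.from_euler('xyz',s['eef_rot']).as_matrix();print(s['t'],s['tool_pos']+.027*Rm[:,2],Rm[:,2],s['wrist_force'].round(1),s['joint_pos'].round(2))
d=dots('side',a,(245,320,330,418));print(d,d and ang(*d[:2]))
cv2.imwrite('pics/c8.png',cv2.resize(a[150:350,305:455],None,fx=3,fy=3)[...,::-1])"
```

```text
11.9 [0.5153927  0.07961761 0.08734218] [-0.34919063  0.14536178 -0.9257083 ] [-1.2 -1.3 11.1] [-0.05  0.45 -0.11  1.38  0.13  0.33]
None None
```

View pics/c8.png

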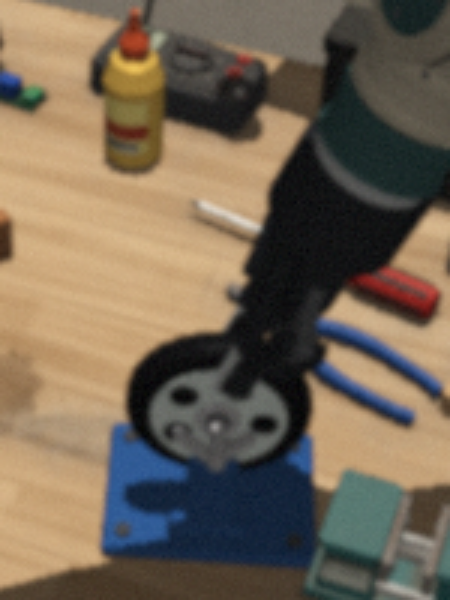

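Request:
arm_command --deltas '[{"x": -0.0072,"y": 0,"z": -0.002,"wx": 0,"wy": 0.0444,"wz": 0,"grip": 1.0},{"x": -0.0143,"y": 0,"z": -0.001,"wx": 0,"wy": 0.0889,"wz": 0,"grip": 1.0},{"x": -0.0211,"y": 0,"z": 0.0015,"wx": 0,"wy": 0.1333,"wz": 0,"grip": 1.0},{"x": -0.0275,"y": 0,"z": 0.005,"wx": 0,"wy": 0.1778,"wz": 0,"grip": 1.0}]'

```text
t: 12.3
tool_pos: [0.5362, 0.0724, 0.1088]
eef_rot: [3.141, -0.934, 2.743]
wrist_force: [-5.4, 0.6, 0.6]
opening: 0.0216
```

```bash
python3 -c "
from h import *
a,_=grab('side','side9')
s=arm.get_state();Rm=R.from_euler('xyz',s['eef_rot']).as_matrix();print(s['t'],s['tool_pos']+.026*Rm[:,2],Rm[:,2],s['wrist_force'].round(1),s['joint_pos'].round(2))
d=dots('side',a,(245,320,330,418));print(d,d and ang(*d[:2]))
cv2.imwrite('pics/c9.png',cv2.resize(a[150:350,305:505],None,fx=3,fy=3)[...,::-1])"
```

```text
12.35 [0.51606544 0.08040347 0.08540809] [-0.74871874  0.31788145 -0.5816972 ] [23.5 -5.  12.1] [-0.11  0.86  0.28  1.92  0.23  0.17]
None None
```

View pics/c9.png

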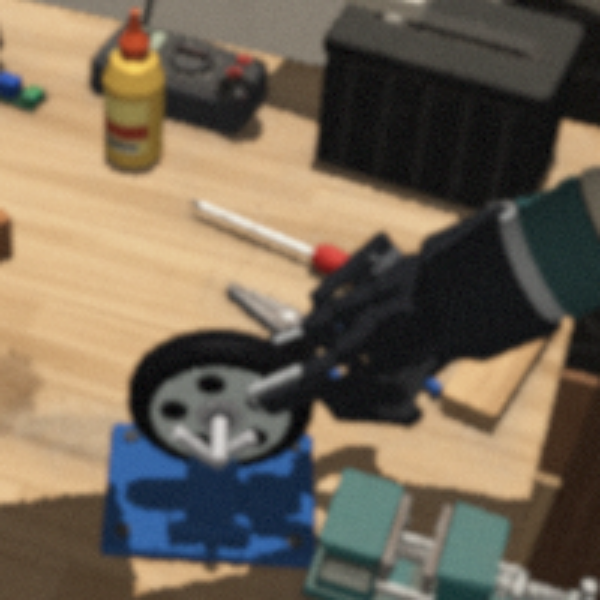

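Request:
arm_command --deltas '[{"x": 0.0057,"y": 0,"z": -0.0041,"wx": 0,"wy": 0,"wz": 0,"grip": 1.0},{"x": 0.0057,"y": 0,"z": -0.0041,"wx": 0,"wy": 0,"wz": 0,"grip": 0.2},{"x": 0.0057,"y": 0,"z": -0.0041,"wx": 0,"wy": 0,"wz": 0,"grip": 0.2},{"x": 0.0057,"y": 0,"z": -0.08,"wx": 0,"wy": 0,"wz": 0,"grip": 0.2},{"x": 0.0057,"y": 0,"z": -0.18,"wx": 0,"wy": 0,"wz": 0,"grip": 0.2}]'

```text
t: 12.85
tool_pos: [0.5985, 0.0466, 0.1658]
eef_rot: [-3.141, -0.929, 2.745]
wrist_force: [1.3, -0.3, 0.7]
opening: 0.034
```

```bash
python3 -c "
from h import *
a,_=grab('side','side10')
plan([.5157,.0812,.24],[180,0,157.2])
for i in range(16):
    d=dots('side',None,(250,320,335,418))
    if i%2==0: print(round(arm.get_state()['t'],2),d and (d[2],ang(*d[:2])))
cv2.imwrite('pics/c10.png',cv2.resize(a[150:350,305:505],None,fx=3,fy=3)[...,::-1])"
```

```text
t 12.9 pos [0.6061 0.0434 0.1708] rpy [179.7 -52.3 157.4] F [ 3.5 -1.8  3.5] open 0.0342
delta [ 0.229 -0.     0.07 ] w [ 0.001 -0.29   0.   ]
12.95 (8, (np.float64(113.7), np.float64(45.1)))
13.05 (8, (np.float64(97.4), np.float64(45.2)))
13.15 (10, (np.float64(75.0), np.float64(45.3)))
13.25 (7, (np.float64(62.6), np.float64(45.4)))
13.35 (7, (np.float64(62.6), np.float64(45.4)))
13.45 (8, (np.float64(72.8), np.float64(45.5)))
13.55 (9, (np.float64(84.6), np.float64(45.1)))
13.65 (8, (np.float64(91.5), np.float64(45.2)))
```

View pics/c10.png

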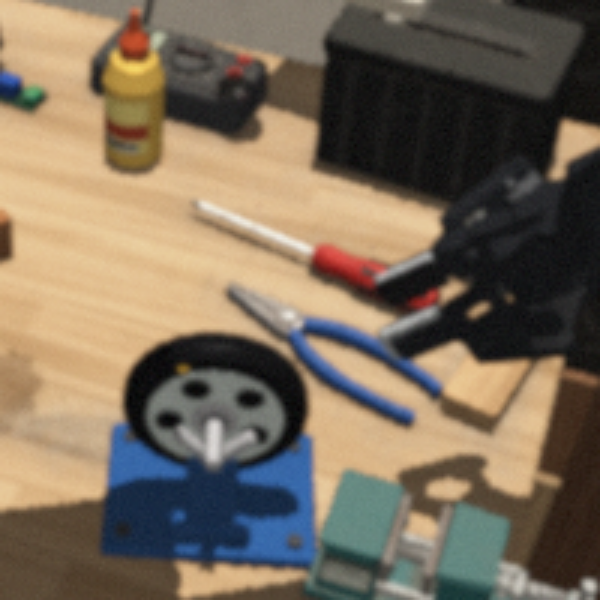

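Request:
arm_command --deltas '[{"x": 0.05,"y": 0,"z": -0.01,"wx": 0,"wy": -0.045,"wz": 0,"grip": -0.4},{"x": 0.1,"y": 0,"z": 0,"wx": 0,"wy": -0.09,"wz": 0,"grip": -0.4},{"x": 0.15,"y": 0,"z": 0.02,"wx": 0,"wy": -0.135,"wz": 0,"grip": -0.4},{"x": 0.19,"y": 0,"z": 0.04,"wx": 0,"wy": -0.18,"wz": 0,"grip": -0.4},{"x": 0.215,"y": 0,"z": 0.055,"wx": 0,"wy": -0.225,"wz": 0,"grip": -0.4}]'

```text
t: 14.2
tool_pos: [0.5205, 0.0793, 0.2346]
eef_rot: [3.14, -0.211, 2.744]
wrist_force: [0.5, 0.0, 0.9]
opening: 0.0599
```

```bash
python3 -c "
from h import *
plan([.5157,.0812,.2],[180,0,157.2])"
```

```text
t 14.2 pos [0.5205 0.0793 0.2346] rpy [179.9 -12.1 157.2] F [0.5 0.  0.9] open 0.0599
delta [-0.004 -0.     0.07 ] w [ 0.001 -0.067  0.   ]
```

Request:
arm_command --deltas '[{"x": -0.004,"y": 0,"z": 0.03,"wx": 0,"wy": -0.04,"wz": 0,"grip": -0.4},{"x": -0.004,"y": 0,"z": 0.07,"wx": 0,"wy": -0.067,"wz": 0,"grip": -0.4},{"x": -0.004,"y": 0,"z": 0.07,"wx": 0,"wy": -0.067,"wz": 0,"grip": -0.4}]'

```text
t: 14.5
tool_pos: [0.5079, 0.0821, 0.1949]
eef_rot: [-3.138, -0.017, 2.746]
wrist_force: [-1.0, -1.0, -0.4]
opening: 0.0596
```

```bash
python3 -c "
from h import *
for i in range(84):
    d=dots('side',None,(250,320,335,418))
    if i%6==0: print(round(arm.get_state()['t'],2),d and (d[2],ang(*d[:2])))
a,_=grab('side','side11')
plan([.5157,.0812,.1158],[180,0,157.2])
cv2.imwrite('pics/c11.png',cv2.resize(a[200:350,305:455],None,fx=4,fy=4)[...,::-1])"
```

```text
14.55 (5, (np.float64(80.7), np.float64(45.0)))
14.85 (4, (np.float64(81.0), np.float64(44.4)))
15.15 (6, (np.float64(81.2), np.float64(45.2)))
15.45 (6, (np.float64(81.2), np.float64(45.2)))
15.75 (5, (np.float64(80.7), np.float64(45.0)))
16.05 (5, (np.float64(80.7), np.float64(45.0)))
16.35 (5, (np.float64(80.7), np.float64(45.0)))
16.65 (5, (np.float64(80.7), np.float64(45.0)))
16.95 (6, (np.float64(81.2), np.float64(45.2)))
17.25 (4, (np.float64(81.0), np.float64(44.4)))
17.55 (5, (np.float64(80.7), np.float64(45.0)))
17.85 (5, (np.float64(80.7), np.float64(45.0)))
18.15 (6, (np.float64(81.2), np.float64(45.2)))
18.45 (5, (np.float64(80.7), np.float64(45.0)))
t 18.75 pos [0.5153 0.0812 0.1979] rpy [-180.    -0.5  157.2] F [-0.   0.8  0.1] open 0.0599
delta [-0.002  0.     0.164] w [-0.    -0.003  0.   ]
```

View pics/c11.png

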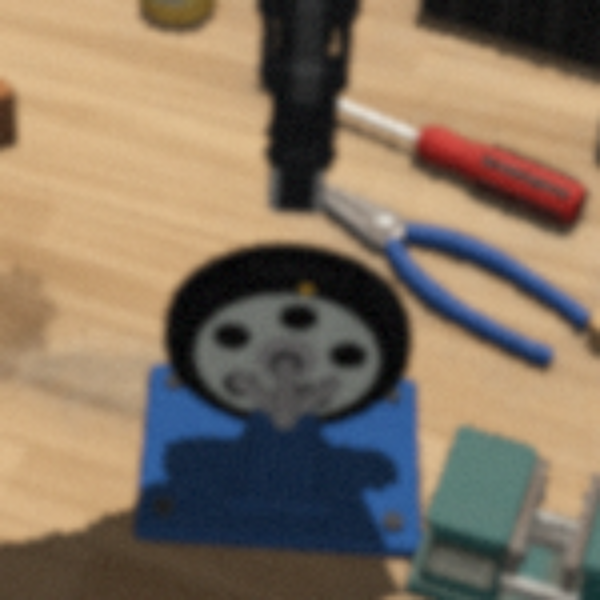

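Request:
arm_command --deltas '[{"x": -0.001,"y": 0,"z": 0.06,"wx": 0,"wy": -0.003,"wz": 0,"grip": -0.4},{"x": -0.001,"y": 0,"z": 0.12,"wx": 0,"wy": -0.003,"wz": 0,"grip": -0.4},{"x": -0.001,"y": 0,"z": 0.162,"wx": 0,"wy": -0.003,"wz": 0,"grip": -0.4},{"x": -0.001,"y": 0,"z": 0.162,"wx": 0,"wy": -0.003,"wz": 0,"grip": -0.4},{"x": -0.001,"y": 0,"z": 0.162,"wx": 0,"wy": -0.003,"wz": 0,"grip": -0.4}]'

```text
t: 19.25
tool_pos: [0.515, 0.0814, 0.117]
eef_rot: [-3.141, -0.0, 2.744]
wrist_force: [0.9, 0.3, -0.5]
opening: 0.0599
```

```bash
python3 -c "
from h import *
plan([.5157,.0812,.1165],[180,0,157.2])"
```

```text
t 19.25 pos [0.515  0.0814 0.117 ] rpy [-180.    -0.   157.2] F [ 0.9  0.3 -0.5] open 0.0599
delta [-0.001  0.     0.001] w [-0. -0.  0.]
```

Request:
arm_command --deltas '[{"x": 0,"y": 0,"z": 0,"wx": 0,"wy": 0,"wz": 0,"grip": 1.0},{"x": 0,"y": 0,"z": 0,"wx": 0,"wy": 0,"wz": 0,"grip": 1.0},{"x": 0,"y": 0,"z": 0,"wx": 0,"wy": 0,"wz": 0,"grip": 1.0},{"x": 0,"y": 0,"z": 0,"wx": 0,"wy": 0,"wz": 0,"grip": 1.0},{"x": 0,"y": 0,"z": 0,"wx": 0,"wy": 0,"wz": 0,"grip": 1.0}]' --grip_force 50

```text
t: 19.75
tool_pos: [0.5163, 0.0811, 0.1184]
eef_rot: [3.141, 0.003, 2.744]
wrist_force: [-0.8, -0.7, 6.6]
opening: 0.0207
```

Request:
arm_command --deltas '[{"x": 0,"y": 0,"z": -0.02,"wx": 0,"wy": 0,"wz": 0,"grip": 1.0},{"x": 0,"y": 0,"z": -0.06,"wx": 0,"wy": 0,"wz": 0,"grip": 1.0},{"x": 0,"y": 0,"z": -0.12,"wx": 0,"wy": 0,"wz": 0,"grip": 1.0},{"x": 0,"y": 0,"z": -0.18,"wx": 0,"wy": 0,"wz": 0,"grip": 1.0},{"x": 0,"y": 0,"z": -0.22,"wx": 0,"wy": 0,"wz": 0,"grip": 1.0}]'

```text
t: 20.25
tool_pos: [0.5149, 0.0816, 0.2284]
eef_rot: [3.141, 0.0, 2.744]
wrist_force: [0.9, 0.3, -4.4]
opening: 0.0209
```

Request:
arm_command --deltas '[{"x": 0,"y": 0,"z": -0.04,"wx": 0,"wy": 0,"wz": 0,"grip": 1.0},{"x": 0,"y": 0,"z": -0.08,"wx": 0,"wy": 0,"wz": 0,"grip": 1.0},{"x": 0,"y": 0,"z": -0.08,"wx": 0,"wy": 0,"wz": 0,"grip": 1.0},{"x": 0,"y": 0,"z": -0.08,"wx": 0,"wy": 0,"wz": 0,"grip": 1.0},{"x": 0,"y": 0,"z": -0.08,"wx": 0,"wy": 0,"wz": 0,"grip": 1.0}]'

```text
t: 20.75
tool_pos: [0.5137, 0.0814, 0.2649]
eef_rot: [-3.14, -0.003, 2.744]
wrist_force: [-0.2, -0.2, -4.3]
opening: 0.0212
```

```bash
python3 -c "
from h import *
a,_=grab('side','side12')
plan([.5157,.0812,.1165],[180,0,157.2])
p=arm.get_state()['tool_pos'];print(proj('side',p-[0,0,.026]), proj('side',p-[0,0,.026]-YV*.011))
cv2.imwrite('pics/c12.png',cv2.resize(a[150:300,305:455],None,fx=4,fy=4)[...,::-1])"
```

```text
t 20.8 pos [0.5137 0.0814 0.2649] rpy [-179.9   -0.2  157.2] F [ 0.4 -0.3 -4.3] open 0.0212
delta [-0.005  0.002  0.297] w [-0.    -0.001  0.   ]
(np.float64(378.87058157598847), np.float64(221.0243109576115)) (np.float64(378.7235560619455), np.float64(225.6492386615126))
```

View pics/c12.png

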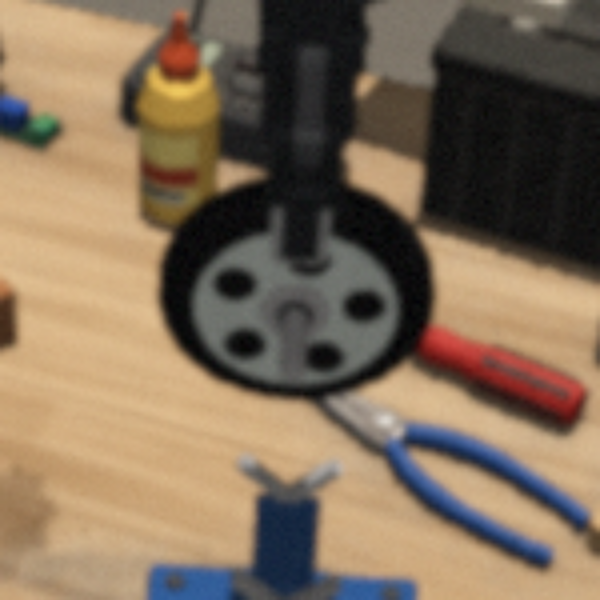

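```bash
python3 -c "
from h import *
for x,y in((232,334),(347,355)): print('rest',ang(305+x/4,200+y/4))
c=np.array([.5145,.081,.2649-.0275])
for x,y in((233,283),(366,306),(245,343),(325,356)): print('now',ang(305+x/4,150+y/4,c))
"
```

```text
rest (np.float64(152.9), np.float64(25.6))
rest (np.float64(5.1), np.float64(27.8))
now (np.float64(158.2), np.float64(27.3))
now (np.float64(3.5), np.float64(26.9))
now (np.float64(-132.6), np.float64(29.2))
now (np.float64(-64.8), np.float64(29.1))
```

```bash
python3 -c "
from h import *
print(arm.job_done())"
```

```text
the job is handed in; nothing more can be done
None
```

The wheel is held in the air by its rim, heavy side down, and the job was handed in at about 21 s of the 58 s allowed.

**What I did**
- I took the black wheel from its block, laid its shaft in the two V notches and let go. It swung to rest with its yellow dot at 81°, measured from horizontal in the wheel's plane.
- I pinched the rim to turn it. I first turned it about 35° toward the robot, but the arm had little joint range left that way. So I turned it back, still pinched, to about 54° on the other side and let go. It swung freely and came to rest at 81° again, so the two rests agree.
- I then pinched the rim at its top and lifted it straight up. The bottom of the wheel is about 0.08 m above the stand's arms.

**Last checks**
- **Grip:** the opening was 21 mm and the wrist force 4.3 N, which matches the wheel's weight.
- **Turning during the lift:** the gripper finger hid the yellow dot, so I compared the wheel's holes instead. They moved about 2° on average between rest and lift. Single holes differed by up to 5°, so this check is rougher than the dot.
- **Forces:** the highest wrist-force reading was about 27 N, just before I let go after the turn. The limit is 120 N.
- **Other things on the bench:** I saw no contact with any of them, but took no final top picture to confirm it.

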